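Change the photometer over from cuvettes to vials

TASK

Change the bench photometer over from the cuvette port to the vial port: push the cuvette hatch, which was left standing open, down until its push-push latch catches and it stays shut, and press the closed vial hatch so that it pops up, leaving it standing fully open. Push and press gently with the fingertips only: do not pinch or lift anything, and leave the vials, bottles and other things round the instrument where they are.

Things in the scene. Friction and masses are not known exactly. Their poses are not given: they have to be found in the camera images.
- photometer: bench photometer, white housing 230 x 200 x 50 mm, fixed; origin on the table under its centre; its x axis points from the sloping display (nearest the robot) to the back, y to its left, z up. The two port modules stand side by side, 90 mm apart, on the flat deck (z = 50 mm) behind the display; either may be the left one.
- vial_port: vial port module, black frame 100 (x) x 78 (y) x 38 (z) mm, fixed on the deck; origin under its centre (50 mm above the table), axes parallel to the photometer's, top at z = 38 mm. Its white hatch (85 x 62 x 6 mm, flush with the frame's top when shut, hinge at the +x end, free edge at the -x end) has a round outline moulded on top. Shut at the start.
- cuvette_port: cuvette port module, of the same size, frame, axes and mechanism as the vial port; its white hatch has a square outline moulded on top. Standing open at the start. The push-push latch of either hatch works like a ballpoint's: each full press down to the rubber stop, once let go, changes it over, from latched shut to open or from open to latched shut; a shorter press changes nothing.
- vial_hatch (a joint): hinge angle of the vial hatch (rad): 0 = shut, latched and flush; grows as it swings up and back, to a stop at 1.15 (66 deg); below 0 it is pressed in past flush, to a rubber stop at -0.13 (9 mm at the press point). The latch acts only beyond about -0.09 (6 mm there). Press slowly: it takes about 2 N, over 5 N at the stop. Let go, it springs open within 1.5 s. 0 at the start.
- cuvette_hatch (a joint): hinge angle of the cuvette hatch (rad): 0 = shut, latched and flush; grows as it swings up and back, to a stop at 1.15 (66 deg); below 0 it is pressed in past flush, to a rubber stop at -0.13 (9 mm at the press point). The latch acts only beyond about -0.09 (6 mm there). Pushing it down takes 1 to 4 N, over 5 N at the stop; push slowly, at 0.06 m/s or so. 1.15 at the start.
- vial_hatch_press (a point): point on the vial hatch's top face, on its middle line, 14 mm from the free edge (on the thumb ribs), 70 mm from the hinge; moves with the hatch; its z axis is the top face's outward normal, its x axis points to the hinge.
- cuvette_hatch_press (a point): the same point on the cuvette hatch, 70 mm from its hinge; with the hatch open its top face looks up and back (away from the robot), so it is pushed from behind, towards the robot and down.
- vial_hatch_hinge (a point): middle of the vial hatch's hinge axis (axis along the module's y), fixed, 3 mm below the module's top and 42 mm behind its centre.
- cuvette_hatch_hinge (a point): middle of the cuvette hatch's hinge axis, likewise.
- standard_vial: loose vial with white cap, 25 mm across, 69 mm high, standing left of the photometer; origin under its centre. Leave alone.
- sample_jar: loose sample jar with screw lid, 67 mm across, 74 mm high, left of the photometer; origin under its centre. Leave alone.
- salt_bottle: loose white bottle with screw cap, 49 mm across, 84 mm high, right of the photometer; origin under its centre. Leave alone.
- blue_cap_tube: loose small tube with cap, 18 mm across, 56 mm high, standing right of the photometer; origin under its centre. Leave alone.
- pen: loose pen, 131 x 9 x 10 mm, lying on the table to the left; origin under its middle. Leave alone.
- dish: loose porcelain dish, 94 mm across, 36 mm high, at the back left; origin under its centre. Leave alone.

How it is judged (in metres and radians):
At the end, for the whole second after the job is handed in: The vial hatch stands open by itself (hinge above 1.05 rad of 1.15, at rest), the cuvette hatch stays latched shut and flush (within 0.03 rad of 0), and every loose thing is within 20 mm of where it stood (value of joint vial_hatch above 1.05 rad and velocity of joint vial_hatch below 0.1 rad/s and value of joint cuvette_hatch between -0.03 and 0.03 rad and distance of each of standard_vial, sample_jar, salt_bottle, blue_cap_tube, pen, dish from where it was at the start of the episode below 0.02 m); the robot touches nothing.
It fails at once if a port or its hatch is struck or leaned on with more than 90 N (contact force between any of the fingers, the arm and vial_port above 90 N or contact force between any of the fingers, the arm and cuvette_port above 90 N).
It fails at once if a hatch that stands open (beyond 0.5 rad) is pinched or struck with more than 30 N ((contact force between the fingers and vial_port above 30 N and value of joint vial_hatch above 0.5 rad) or (contact force between the arm and vial_port above 30 N and value of joint vial_hatch above 0.5 rad) or (contact force between the fingers and cuvette_port above 30 N and value of joint cuvette_hatch above 0.5 rad) or (contact force between the arm and cuvette_port above 30 N and value of joint cuvette_hatch above 0.5 rad)).
It fails at once if a loose thing is lifted, carried or pushed more than 20 mm (distance of any of standard_vial, sample_jar, salt_bottle, blue_cap_tube, pen, dish from where it was at the start of the episode above 0.02 m).
It fails at once if a standing vial, tube, bottle or jar is tipped (angle between any of standard_vial, sample_jar, salt_bottle, blue_cap_tube's own z axis and vertical above 0.35 rad).
It also fails if it takes over 48 s, if anything falls off the work surface, if the arm or the gripper's body presses on something with over 40 N, if the wrist force passes 120 N, or if a joint passes its speed limit or range.

ROBOT

A 6-joint arm with a two-finger parallel gripper is mounted at the origin on the work surface; the furniture and walls round the work are solid. World frame = base frame: x ahead of the robot, y to its left, z up, the work surface at z = 0. Lengths are in m, angles in degrees, forces in N, time in s.
With the tool pointing down it reaches from about 0.3 to 0.825 m from the base axis. Payload 5.4 kg.
Tool frame: the origin (TCP) lies on the front face of the gripper's body, between the roots of the fingers; the fingertips stand 88 mm ahead of it and the grasp point (between the pads) lies 69 mm ahead of it; z points along the fingers, y is the line along which they close (so a half turn about z gives the same grasp; the last joint's range is limited). The gripper opens to 92 mm and grips with 3 to 60 N. Pads are 20 mm wide; open, the fingers measure 128 mm over their backs; the gripper's body (75 mm by 189 mm) begins 69 mm behind the grasp point.
Start: joints at [63.363, 9.076, 91.501, -0, 79.423, -12.038], TCP at [0.145, 0.556, 0.303] pointing down, gripper open.
Joint ranges: [-166.64, 166.64], [-54.1, 131.32], [10.49, 154.53], [-73.88, 253.88], [9.74, 151.15], [-171.62, 171.62]. Speed limits (degrees/s): [147.25, 147.25, 180, 180, 180, 180].

INTERFACE

Orientations are given as [roll, pitch, yaw] about the fixed x, y, z axes, in that order (R = Rz(yaw) Ry(pitch) Rx(roll)).
In Python, from workcell import bot gives the robot as it stands. Calls block until the motion is done:
- bot.move_to(position, orientation): joint-space move of the TCP to a pose.
- bot.movel(position, rotation=None, velocity=0.15): straight line of the TCP; rotation=None keeps the orientation; velocity is the mean speed in m/s.
- bot.move_j(angles): joint-space move.
- bot.gripper_open() and bot.clamp(force=None): open the fingers fully, or close them until they stop; force is the grip in N (None keeps the last).
- bot.sleep(seconds).
- bot.solve_ik(position, orientation): joint angles nearest the present ones, or None.
- bot.camera(name): name is "scene" or "top" or "wrist"; returns a dict with "pixels" (400x640x3 uint8, red, green, blue), "fx", "fy", "cx", "cy" (pixels), "position" and "attitude" of the camera in the world. Camera axes: x right, y down, z forward; pixel columns grow to the right and rows downward; lengths in m; the calibration is good to about 2 mm. A picture is of the moment at which its call begins. There is no depth.
A pose or a line that the arm cannot do raises bot.IKError and nothing moves.
- bot.hand_in(): hands the job in; it is judged then, once.
Trained networks look in a picture, given as the dict that the camera call returned (one of the last four; its "shot" number tells which), for a name from the list of things; names that differ only in an ending like _2 or _b are one class to them, and where a whole thing is asked for, a point or a joint stands for the part that bears it (a point fixed in the world has none). Each returns a list of dicts, best first, with "conf" (0 to 1); they miss things now and then, are a little off and sometimes report something else, mostly with a low value. They report only what shows in the picture. A call takes as long as a camera call.
- bot.silhouettes(picture, target): "region" (400x640 bool, what is visible of it) and "bbox" ([left, top, right, bottom] in pixels, round what is visible of it).
- bot.tip_of(picture, target): "point" ([column, row] in pixels: a listed point, or the origin of a listed thing).
Readings, each from a call of its own:
- bot.get_time_s(): time.
- bot.get_qpos(): joint angles.
- bot.get_qd(): joint speeds.
- bot.get_joint_torque(): joint torques, N m.
- bot.get_ee_pos(): TCP position.
- bot.get_tool_rot(): TCP orientation.
- bot.get_force(): force on the tool from outside, world axes, zero at the start.
- bot.get_torque(): the same for the moment, N m.
- bot.get_opening(): finger opening in m.
- bot.get_grip_force(): force on a finger pad.
Only numpy, scipy, OpenCV 4.12 (cv2) and the standard library are available. Lean on these libraries where they do the work, as an engineer would, in place of code of your own. Each camera call takes 0.05 s, during which the arm holds its last target. There are 200 camera calls.

## Working session

There is one attempt and no reset: what is moved stays moved. The work goes in short steps, each a Python script; the robot and the scene stay as the last script left them, time stands still between calls to the robot, and variables do not carry over. Pictures are saved under pics/ and viewed, at most 10 in all, crops included, and the job is handed in when it is done.

```bash
mkdir -p pics
cat > h.py <<'E'
import numpy as np, cv2
from scipy.spatial.transform import Rotation as R
from workcell import bot
def ray(p,uv):
    A=np.array(p["attitude"],float)
    M=A if A.shape==(3,3) else R.from_euler('xyz',A,degrees=True).as_matrix()
    d=M@np.array([(uv[0]-p["cx"])/p["fx"],(uv[1]-p["cy"])/p["fy"],1.])
    return np.array(p["position"],float),d/np.linalg.norm(d)
def atz(p,uv,z):
    o,d=ray(p,uv); return o+d*(z-o[2])/d[2]
def tri(rs):
    A=np.zeros((3,3));b=np.zeros(3)
    for o,d in rs:
        P=np.eye(3)-np.outer(d,d);A+=P;b+=P@o
    x=np.linalg.solve(A,b); return x,[np.linalg.norm((np.eye(3)-np.outer(d,d))@(x-o)) for o,d in rs]
def save(p,n): cv2.imwrite("pics/"+n,cv2.cvtColor(p["pixels"],cv2.COLOR_RGB2BGR))
E
python3 - <<'E'
from h import *
P={n:bot.camera(n) for n in("scene","top")}
for n,p in P.items():
    save(p,n+"0.png"); print(n,p["position"],p["attitude"],p["fx"])
im=np.vstack([cv2.resize(P[n]["pixels"],(480,300)) for n in P]);
for t in ["photometer","vial_port","cuvette_port","vial_hatch_press","cuvette_hatch_press","vial_hatch_hinge","cuvette_hatch_hinge","standard_vial","sample_jar","salt_bottle","blue_cap_tube","pen","dish"]:
    rs=[]
    for n,p in P.items():
        r=bot.tip_of(p,t)
        if r: rs.append(ray(p,r[0]["point"])); print(t,n,np.round(r[0]["point"],1),round(r[0]["conf"],2))
    if len(rs)==2: x,e=tri(rs); print("   ",x.round(4),np.round(e,4))
print(bot.get_tool_rot(),bot.get_time_s())
E
```

```text
scene [-0.10317058  0.1143215   0.94104495] [-1.42061643e+02  9.89367616e-02 -8.64958031e+01] 503.48769359858846
top [0.41579774 0.1642686  1.4669386 ] [-174.9427633    -0.84751408  -88.49660751] 503.0260863546462
photometer scene [337.6 243. ] 0.65
photometer top [323.9 212.9] 0.81
    [0.5101 0.1211 0.0031] [0.0014 0.0014]
vial_port scene [328.1 205.7] 0.81
vial_port top [315.8 187.6] 0.58
    [0.5785 0.1468 0.0478] [0.0009 0.0009]
cuvette_port scene [367.6 211.8] 0.75
cuvette_port top [349.4 199.5] 0.59
    [0.5443 0.0568 0.0783] [0.0046 0.0046]
vial_hatch_press scene [322.3 201.4] 0.86
vial_hatch_press top [312.3 195.8] 0.76
    [0.5497 0.1571 0.0997] [0.0016 0.0016]
cuvette_hatch_press scene [370.  177.8] 0.57
cuvette_hatch_press top [348.9 187. ] 0.65
    [0.5697 0.0614 0.1597] [0.0007 0.0007]
vial_hatch_hinge scene [334.5 181.5] 0.94
vial_hatch_hinge top [320.7 169.5] 0.81
    [0.6265 0.135  0.0756] [0.0011 0.0011]
cuvette_hatch_hinge scene [369.2 190.5] 0.73
cuvette_hatch_hinge top [349.3 184. ] 0.62
    [0.585  0.0574 0.1003] [0.0023 0.0023]
standard_vial scene [287.5 212.4] 0.59
standard_vial top [281.3 181.9] 0.52
    [ 0.6     0.2462 -0.0143] [0.0015 0.0015]
sample_jar scene [261.  235.5] 0.64
sample_jar top [263.8 207.3] 0.88
    [ 5.220e-01  2.955e-01 -5.000e-04] [0. 0.]
salt_bottle scene [413.8 239.6] 0.91
salt_bottle top [380.3 210. ] 0.72
    [ 0.5224 -0.0441  0.013 ] [0.0006 0.0006]
blue_cap_tube scene [397.  268.5] 0.74
blue_cap_tube top [372.2 233.9] 0.61
    [ 0.4528 -0.0146  0.0039] [0.0076 0.0076]
pen scene [191.7 246.6] 0.71
pen top [213.1 220.6] 0.49
    [0.4786 0.4409 0.0075] [0.001 0.001]
dish scene [222.1 178.2] 0.68
dish top [222.6 149.4] 0.66
    [ 0.6921  0.4209 -0.0098] [0.0036 0.0036]
[1.79999054e+02 6.36047592e-04 1.65398306e+02] 1.4
```

Run:
```python
from h import *
a=cv2.imread("pics/scene0.png")[130:300,240:440]; b=cv2.imread("pics/top0.png")[130:270,240:440]
cv2.imwrite("pics/c.png",np.vstack([cv2.resize(x,None,fx=2.0 if 0 else 1.9,fy=1.9,interpolation=2) for x in(a,b)]))
for n in("scene","top"):
    p=bot.camera(n)
    f=lambda t,z:(atz(p,bot.tip_of(p,t)[0]["point"],z))
    h,q,v=f("vial_hatch_hinge",.085),f("vial_hatch_press",.088),f("vial_port",.05)
    c,ch,ph,cp=f("cuvette_port",.05),f("cuvette_hatch_hinge",.085),f("photometer",0),f("cuvette_hatch_press",.15)
    print(n,"vh",h[:2],"vp",q[:2],"v",v[:2],"c",c[:2],"ch",ch[:2],"ph",ph[:2],"cp",cp[:2])
    d=(h-q)[:2];print("yaw",np.degrees(np.arctan2(d[1],d[0])),np.linalg.norm(d)); e=(v-c)[:2];print(np.degrees(np.arctan2(-e[0],e[1])),np.linalg.norm(e))
```

```text
scene vh [0.6120017  0.13754861] vp [0.55427221 0.15490124] v [0.65368434 0.14305763] c [0.56729833 0.06410627] ch [0.60158593 0.05309423] ph [0.51372569 0.1239702 ] cp [0.58173821 0.05885864]
yaw -16.730003030258906 0.06028107431683999
-47.57465667135462 0.11702930800646687
top vh [0.58640062 0.24176596] vp [0.5817928  0.05563579] v [0.57781218 0.15435005] c [0.55933439 0.06031897] ch [0.59379267 0.05813284] ph [0.51285642 0.12492456] cp [0.57039989 0.05859161]
yaw 88.58188101041523 0.18618719546664314
-11.117382492864586 0.09582939181169763
```

View pics/c.png

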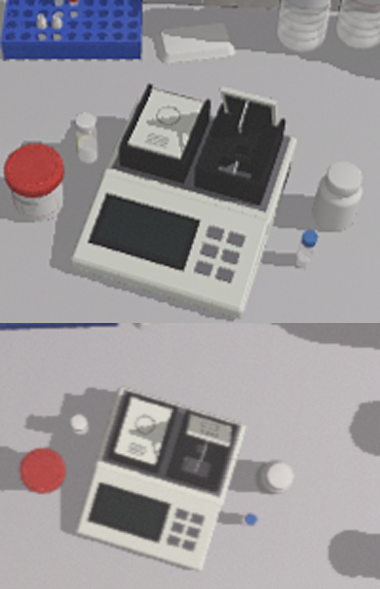

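The vial port (shut, round outline) is on the left and the cuvette port (open hatch) is on the right. The yaw is about -15°. I'll go above for a close look.

Run:
```python
from h import *
bot.clamp(5)
bot.move_to([.50,.11,.38],[180,0,165])
p=bot.camera("wrist"); save(p,"w1.png"); print(p["position"],p["attitude"],bot.get_time_s(),bot.get_opening())
for t,z in dict(photometer=0,vial_port=.05,cuvette_port=.05,vial_hatch_press=.088,vial_hatch_hinge=.085,cuvette_hatch_hinge=.085,cuvette_hatch_press=.15).items():
    for r in bot.tip_of(p,t)[:2]: print(t,np.round(r["point"],1),round(r["conf"],2),atz(p,r["point"],z).round(4))
```

```text
[0.42866671 0.1294756  0.46263277] [ 1.64943850e+02 -3.16631459e-02  7.50339724e+01] 5.6583 0.00025812751498287484
photometer [330.9 175.5] 0.63 [0.5156 0.1196 0.    ]
vial_port [364.5 217.5] 0.89 [0.5716 0.1492 0.05  ]
cuvette_port [219.3 210.7] 0.68 [ 0.5136 -0.0315  0.05  ]
cuvette_port [297.5 220.3] 0.58 [0.5526 0.0633 0.05  ]
vial_hatch_press [370.5 208.4] 0.56 [0.5493 0.1568 0.088 ]
vial_hatch_hinge [368.1 263.1] 0.9 [0.6188 0.1384 0.085 ]
cuvette_hatch_hinge [295.3 261. ] 0.87 [0.5926 0.0515 0.085 ]
cuvette_hatch_press [290.3 267.1] 0.86 [0.5696 0.058  0.15  ]
```

View pics/w1.png

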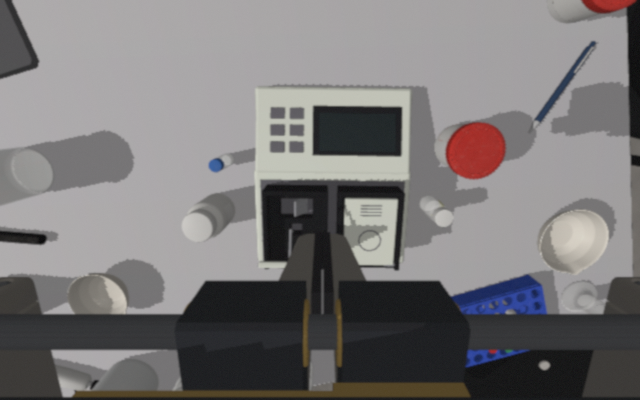

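The wrist view shows the vial hatch shut at about (370,225) and the cuvette hatch edge-on at about (296,205–265). The hinge spacing comes out at 91 mm and hinge to press at 72 mm, both as specified. Next I'll push the cuvette hatch down along its arc.

```bash
cat >> h.py <<'E'
u=np.array([np.cos(np.radians(-15)),np.sin(np.radians(-15))])
VH=np.array([.616,.1385]); CH=np.array([.5927,.0518])
def tip(H,s,z): return [*(H-u*s),z+.088]   # fingertip centre s ahead of the hinge
def F(): return np.array(bot.get_force()).round(1)
def press(H,s,z0,zmin,fmax=12):
    z=z0
    while z>zmin:
        z-=.0015; bot.movel(tip(H,s,z),velocity=.03); f=F(); print("z",round(z,4),round(bot.get_ee_pos()[2]-.088,4),f)
        if f[2]>fmax: break
    bot.sleep(.3)
E
python3 - <<'E'
from h import *
bot.move_to(tip(CH,-.03,.22),[180,0,165])
bot.movel(tip(CH,-.018,.145),velocity=.15); print(F())
for th in np.radians([66,56,46,36,26,17,9,3]):
    r=.07+.007*(1-th/1.15)
    bot.movel(tip(CH,r*np.cos(th)-.003*np.sin(th)-.010,.085+r*np.sin(th)+.003*np.cos(th)),velocity=.06)
    f=F(); print(round(np.degrees(th)),f)
    if np.linalg.norm(f)>25: raise SystemExit("force")
press(CH,.067,.090,.074)
p=bot.camera("scene"); save(p,"s2.png"); print(bot.get_time_s())
E
```

```text
[ 0.2  0.1 -0.1]
66 [-0.4  0.8  0.7]
56 [ 1.3 -0.4 -0.1]
46 [ 0.1 -0.8  0.7]
36 [0.8 0.4 0.1]
26 [-0.7  0.5  1. ]
17 [ 1.2 -0.7 -0.5]
9 [1.  0.2 0.9]
3 [0.8 0.  1.9]
z 0.0885 0.0883 [0.4 0.6 1.1]
z 0.087 0.0869 [-0.2 -0.   1.5]
z 0.0855 0.0854 [-0.7  0.4  1.8]
z 0.084 0.0838 [-0.5 -0.2  2. ]
z 0.0825 0.0824 [-0.5  0.9  2.6]
z 0.081 0.081 [0.2 0.4 3.2]
z 0.0795 0.0804 [-3.2 -0.   8.7]
z 0.078 0.0801 [-7.1 -0.1 16.8]
12.825
```

Run:
```python
from h import *
bot.movel(tip(CH,.067,.22),velocity=.12)
bot.sleep(.8)
p=bot.camera("scene"); cv2.imwrite("pics/c3.png",cv2.resize(cv2.cvtColor(p["pixels"][120:300,230:450],cv2.COLOR_RGB2BGR),None,fx=3,fy=3)); print(bot.get_time_s(),F())
```

```text
15.0083 [ 0.6  0.3 -0.2]
```

View pics/c3.png

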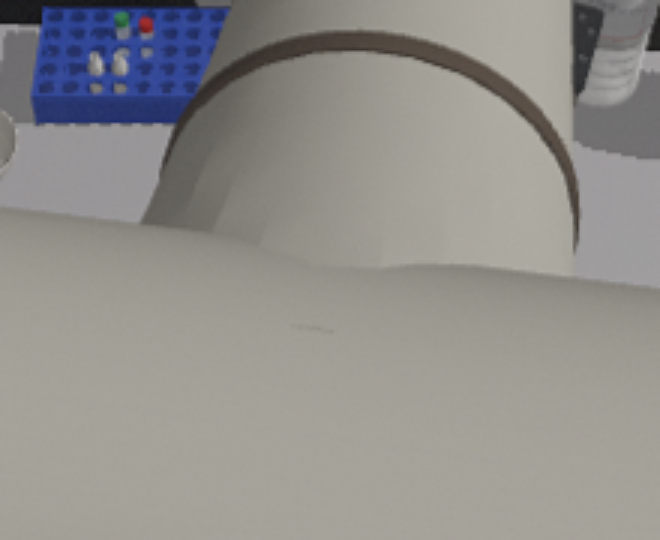

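The arm hides the ports here, so I'll use the wrist camera from the earlier pose.

Run:
```python
from h import *
bot.move_to([.46,.12,.36],[180,0,165])
p=bot.camera("wrist"); cv2.imwrite("pics/c4.png",cv2.resize(cv2.cvtColor(p["pixels"][100:320,180:460],cv2.COLOR_RGB2BGR),None,fx=2.5,fy=2.5)); print(bot.get_time_s())
for t,z in dict(vial_hatch_press=.088,vial_hatch_hinge=.085,cuvette_hatch_hinge=.085,cuvette_hatch_press=.088).items():
    for r in bot.tip_of(p,t)[:1]: print(t,np.round(r["point"],1),round(r["conf"],2),atz(p,r["point"],z).round(4))
```

```text
15.5417
vial_hatch_press [372.2 247.5] 0.61 [0.5503 0.1561 0.088 ]
cuvette_hatch_press [296.4 246.5] 0.97 [0.5264 0.0717 0.088 ]
```

View pics/c4.png

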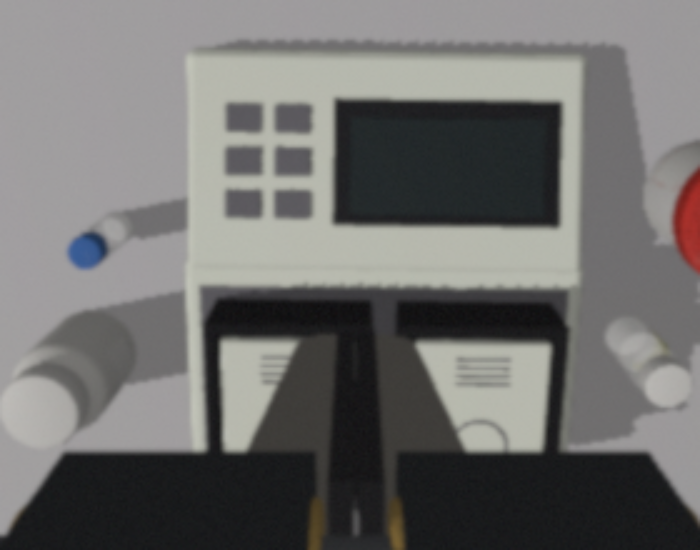

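The cuvette hatch is shut and flush: its white plate sits level beside the vial hatch, with its thumb ribs at about (285,370) in the crop. Next I'll press the vial hatch.

Run:
```python
from h import *
bot.move_to(tip(VH,.068,.13),[180,0,165])
bot.movel(tip(VH,.068,.091),velocity=.06); print(F())
press(VH,.068,.091,.074)
bot.movel(tip(VH,.070,.094),velocity=.08)
bot.movel(tip(VH,.16,.17),velocity=.15); print(F())
bot.sleep(1)
bot.move_to([.40,.14,.36],[180,0,165])
p=bot.camera("wrist"); cv2.imwrite("pics/c5.png",cv2.resize(cv2.cvtColor(p["pixels"][100:400,100:540],cv2.COLOR_RGB2BGR),None,fx=1.8,fy=1.8)); print(bot.get_time_s())
```

```text
[ 0.9 -0.2  0.5]
z 0.0895 0.0897 [ 0.1 -0.5 -0.7]
z 0.088 0.0884 [ 1.  -0.1  1.9]
z 0.0865 0.0867 [-0.2 -0.2  1.5]
z 0.085 0.085 [0.8 0.1 1.1]
z 0.0835 0.0835 [0.7 0.7 1.5]
z 0.082 0.0819 [ 1.4 -0.1  2.5]
z 0.0805 0.0804 [1.7 0.8 1.5]
z 0.079 0.08 [-2.4 -0.   9. ]
z 0.0775 0.0799 [-7.3 -0.2 17.2]
[-0.  -0.5  0.6]
22.725
```

View pics/c5.png

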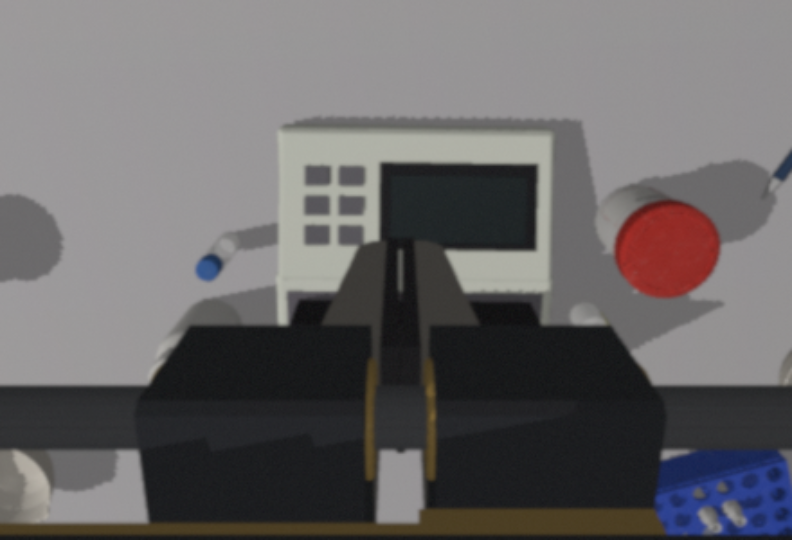

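The gripper hides the ports. I'll swing the arm away to its start pose and use the scene camera.

Run:
```python
from h import *
bot.move_j([63.363,9.076,91.501,0,79.423,-12.038])
p=bot.camera("scene"); q=bot.camera("top"); print(bot.get_time_s())
for t in ["vial_hatch_press","cuvette_hatch_press"]:
    print(t,[ (x.round(4),np.round(e,4)) for x,e in [tri([ray(c,bot.tip_of(c,t)[0]["point"]) for c in(p,q)])]])
cv2.imwrite("pics/c6.png",cv2.resize(cv2.cvtColor(p["pixels"][120:300,230:450],cv2.COLOR_RGB2BGR),None,fx=3,fy=3))
```

```text
24.6167
vial_hatch_press [(array([0.5062, 0.1088, 0.2655]), array([0.0332, 0.0332]))]
cuvette_hatch_press [(array([0.524 , 0.0736, 0.108 ]), array([0.0002, 0.0002]))]
```

View pics/c6.png

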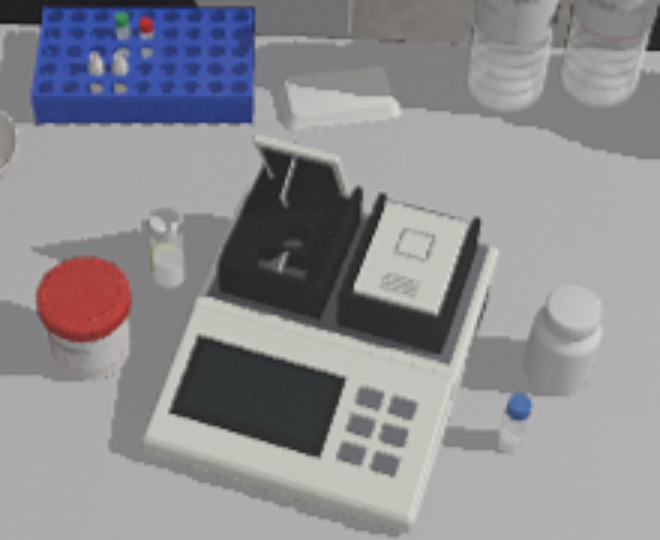

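The vial hatch stands fully open at about (300,165) in the crop. The cuvette hatch is shut and flush at (415,255), and the loose things haven't moved.

```bash
python3 -c "
from workcell import bot
print(bot.hand_in())"
```

```text
the job is handed in; nothing more can be done
None
```

The cuvette hatch is latched shut, the vial hatch stands open and nothing else was moved, as the last picture shows; the job was handed in at about 25 s of the 48 s allowed, and no verdict was returned.

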